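# Hold a digestion vessel mouth-up under the acid dispenser

### The arm

A 6-joint arm with a two-finger parallel gripper is mounted at the origin on the work surface. World frame = base frame: x ahead of the robot, y to its left, z up, the work surface at z = 0. Lengths are in m, angles in degrees, forces in N, time in s.
With the tool pointing down it reaches from about 0.4 to 0.825 m from the base axis. Payload 7 kg.
Tool frame: the origin (TCP) lies midway between the tips of the shut fingers; the grasp point (between the pads) lies 19 mm behind it; z points along the fingers, y is the line along which they close (so a half turn about z gives the same grasp; the last joint's range is limited). The gripper opens to 88 mm and grips with 3 to 60 N. Pads are 19 mm wide; open, the fingers measure 130 mm over their backs; the gripper's body (78 mm by 193 mm) begins 47 mm behind the grasp point.
Start: joints at [87.955, 20.546, 0.682, 0, -70.136, -16.507], TCP at [0.215, 0.64, 0.227] pointing down, gripper open.
Joint ranges: [-176.03, 176.03], [-82.01, 121.73], [-58.28, 71.71], [-173.87, 95.51], [-174.79, -0.11], [-173.66, 173.66]. Speed limits (degrees/s): [136.94, 136.94, 172.46, 180, 180, 180].

### API

Orientations are given as [roll, pitch, yaw] about the fixed x, y, z axes, in that order (R = Rz(yaw) Ry(pitch) Rx(roll)).
In Python, from plant import ctrl gives the robot as it stands.
- The arm moves only by the tool arm_command, never from a script. Its argument "steps" is a list of rows, each an object with "translation": the shift along the tool's x, y, z in mm, a list of three; "rotation": the turn, a rotation vector about the tool's x, y, z in units of 5 degrees (1.0 is 5 degrees), a list of three; "claw": the finger opening in mm, from 0 to 87.6. In form: [{"translation": [x, y, z], "rotation": [rx, ry, rz], "claw": claw}, ...]. A call has 1 to 5 rows; each row is the pose to reach, as a shift and turn from the pose commanded when the call began, along the tool's axes at that moment; what a row does not reach only later rows make up. A row lasts 1/10 s, in which the tool goes at most 50 mm and 8.59 degrees, less where a joint would pass 70% of its speed; a pose out of reach is approached as far as the arm can. A call with a gripper value outside its range is refused whole. The fingers move at their own pace and stop on an object; the grip force is fixed at half the most. Time passes only in rows, so rows that repeat a pose let the fingers close. It gives the time, the measured TCP pose, the force, the opening and the grip force at its end, in the units of the state.
- ctrl.get_obs(): the state, without advancing time (a new reading comes with each control period).
- ctrl.snapshot(name): name is "scene" or "top" or "wrist"; returns (picture, depth): 420x560x3 uint8, red, green, blue; 420x560 float32, m along the optical axis (not along the pixel's ray), 0 where there is no reading.
- ctrl.calibration(name): a dict with "vertical_fov" (degrees; the focal length in pixels is half the picture's height over the tangent of half this angle, whatever the lens; pixels are square), "cx", "cy" (the principal point, pixels), "rvec" (rotation vector, rad) and "tvec" (3), from world to camera coordinates, as OpenCV has them; the wrist camera has in their place "hand_eye" (4x4, takes a point from camera to tool coordinates, whose origin is the TCP and whose axes are the flange's). Camera axes: x right, y down, z forward; pixel columns grow to the right and rows downward; lengths in m; the calibration is good to about 2 mm. A picture is of the moment at which its call begins: read the wrist's pose just before it. calibration takes no time and is no camera call.
- ctrl.close_job(): hands the job in; it is judged then, once.
The state is a dict: "clock": time; "joint_pos": joint angles; "qvel": joint speeds; "tau": joint torques, N m; "tool_pos": TCP position; "orientation": TCP orientation; "force": force on the tool from outside, world axes, zero at the start; "moment": the same for the moment, N m; "opening": finger opening in m; "gripper_force": force on a finger pad.
Only numpy, scipy, OpenCV 4.12 (cv2) and the standard library are available. Lean on these libraries where they do the work, as an engineer would, in place of code of your own. Each camera call takes 0.05 s, during which the arm holds its last target. There are 200 camera calls.

### The job

Take one of the two white vessels out of the blue drain tray, leaving the other in it, and turn it mouth-up: from above its two ends look alike, so feel which one has the open bore. Finish while holding it, still and upright under the bottle-top dispenser, with the tip of the spout a centimetre or so inside the mouth and nothing touching the dispenser; do not let go. Never push hard on the dispenser, and leave the other things on the bench where they stand.

Things in the scene. Friction and masses are not known exactly. Their poses are not given: they have to be found in the camera images.
- tray: Shallow blue plastic drain tray fixed to the bench, outside 330 x 220 mm (x, y) and 36 mm high, walls and floor 4 mm thick. Origin: centre of its underside, on the bench.
- vessel_1: White PTFE digestion vessel lying in the tray: round, diameter 46 mm, 85 mm long, about 155 g. One end closed (base 15 mm thick), the other open: blind bore 36 mm wide, 70 mm deep. Outside alike. The balance point lies 7.5 mm from mid-length, towards the closed end. Origin: mid-length, on the axis. x axis along the vessel; not told whether +x or -x is the open end.
- vessel_2: The second vessel, of the same shape, size and weight as vessel_1, also lying in the tray. Origin at mid-length on the axis, x axis along the vessel; its open end is at +x if vessel_1's is at -x, and at -x if vessel_1's is at +x.
- dispenser: One-litre amber glass bottle (diameter 101 mm) with a white and blue bottle-top dispenser on it, 378 mm high in all, fixed to the bench. Origin: on the bottle's axis, on the bench. Its discharge tube (8 mm thick) leaves at a height of about 245 mm along the dispenser's own -x, roughly towards the robot, and bends straight down 125 mm from the bottle's axis.
- spout_tip (a point): Lowest point of the dispenser's discharge tube, which points straight down: 211 mm above the bench, 125 mm from the bottle's axis along the dispenser's -x. The straight-down part of the tube is about 27 mm long, and the tube above it runs back to the bottle.
- wash_bottle: Loose closed white plastic bottle with a red cap, diameter 62 mm, 165 mm high, standing on the bench. Bystander. Origin: centre of its underside.
- sample_jar: Loose closed glass jar with a white lid, diameter 60 mm, 75 mm high, standing on the bench. Bystander. Origin: centre of its underside.
- tube_rack: Loose orange rack, 80 x 190 mm (x, y), with blue-capped sample tubes, 120 mm high in all. Bystander. Origin: centre of its underside.
There are look-alikes about, which are no part of the job. Leave any purple look-alike of the vessel_1 alone.

How it is judged (in metres and radians):
On the way:
1. One vessel is held by the fingers clear of the tray (its middle more than 80 mm above the bench) while the other still lies in the tray (((contact force between the fingers and vessel_1 above 1 N and contact force between vessel_1 and tray below 0.2 N and height (world z) of vessel_1 above 0.08 m and x of vessel_2 in the frame of tray between -0.16 and 0.16 m and y of vessel_2 in the frame of tray between -0.105 and 0.105 m and height (world z) of vessel_2 below 0.05 m) or (contact force between the fingers and vessel_2 above 1 N and contact force between vessel_2 and tray below 0.2 N and height (world z) of vessel_2 above 0.08 m and x of vessel_1 in the frame of tray between -0.16 and 0.16 m and y of vessel_1 in the frame of tray between -0.105 and 0.105 m and height (world z) of vessel_1 below 0.05 m))), for 0.2 s.
At the end, for the whole second after the job is handed in: One vessel held still in the fingers, mouth up within 0.2 rad of vertical, spout tip 3 to 28 mm below its rim and within 11 mm of the bore axis along both cross axes, nothing touching the dispenser, vessel clear of the tray, its middle over 120 mm high; the other in the tray (((contact force between the fingers and vessel_1 above 1 N and height (world z) of vessel_1 above 0.12 m and angle between vessel_1's own x axis and vertical below 0.2 rad and x of spout_tip in the frame of vessel_1 between 0.0145 and 0.0395 m and y of spout_tip in the frame of vessel_1 between -0.011 and 0.011 m and z of spout_tip in the frame of vessel_1 between -0.011 and 0.011 m and contact force between anything else and dispenser below 0.5 N and contact force between vessel_1 and tray below 0.2 N and linear speed of vessel_1 below 0.02 m/s and angular speed of vessel_1 below 0.2 rad/s and x of vessel_2 in the frame of tray between -0.16 and 0.16 m and y of vessel_2 in the frame of tray between -0.105 and 0.105 m and height (world z) of vessel_2 below 0.05 m) or (contact force between the fingers and vessel_2 above 1 N and height (world z) of vessel_2 above 0.12 m and angle between vessel_2's own x axis and vertical above 2.9416 rad and x of spout_tip in the frame of vessel_2 between -0.0395 and -0.0145 m and y of spout_tip in the frame of vessel_2 between -0.011 and 0.011 m and z of spout_tip in the frame of vessel_2 between -0.011 and 0.011 m and contact force between anything else and dispenser below 0.5 N and contact force between vessel_2 and tray below 0.2 N and linear speed of vessel_2 below 0.02 m/s and angular speed of vessel_2 below 0.2 rad/s and x of vessel_1 in the frame of tray between -0.16 and 0.16 m and y of vessel_1 in the frame of tray between -0.105 and 0.105 m and height (world z) of vessel_1 below 0.05 m))); the arm keeps its last pose, push and grip.
It fails at once if The dispenser is pushed with more than 20 N (contact force between anything else and dispenser above 20 N).
It fails at once if The wash bottle is moved by more than 30 mm or knocked over (distance of wash_bottle from where it was at the start of the episode above 0.03 m or angle between wash_bottle's own z axis and vertical above 0.3 rad).
It fails at once if The sample jar is moved by more than 30 mm or knocked over (distance of sample_jar from where it was at the start of the episode above 0.03 m or angle between sample_jar's own z axis and vertical above 0.3 rad).
It fails at once if The tube rack is moved by more than 30 mm or knocked over (distance of tube_rack from where it was at the start of the episode above 0.03 m or angle between tube_rack's own z axis and vertical above 0.3 rad).
It also fails if it takes over 64 s, if anything falls off the work surface, if the arm or the gripper's body presses on something with over 40 N, if the wrist force passes 120 N, or if a joint passes its speed limit or range.

## Working session

There is one attempt and no reset: what is moved stays moved. The work goes in short steps, Python scripts to look and compute and a tool call to move; the robot and the scene stay as the last step left them, time stands still between calls to the robot, and variables do not carry over. Pictures are saved under pics/ and viewed, at most 10 in all, crops included, and the job is handed in when it is done.

Besides the shell and the picture viewer there is one more tool, called after "Request:" as name(argument=value, ...) on one line, values as JSON. arm_command: Moves the arm, as the interface text tells. Its arguments: {"type":"object","properties":{"steps":{"type":"array"}},"required":["steps"]}

```bash
ls; mkdir -p pics; cat > h.py <<'E'
import numpy as np, cv2
from scipy.spatial.transform import Rotation as R
from plant import ctrl
def cloud(name, save=None):
    o=ctrl.get_obs(); c=ctrl.calibration(name); im,d=ctrl.snapshot(name)
    f=im.shape[0]/2/np.tan(np.radians(c["vertical_fov"]/2))
    v,u=np.mgrid[:im.shape[0],:im.shape[1]]
    P=np.stack([(u-c["cx"])/f*d,(v-c["cy"])/f*d,d],-1)
    if "rvec" in c:
        M=R.from_rotvec(np.ravel(c["rvec"])).as_matrix(); W=(P-np.ravel(c["tvec"]))@M
    else:
        H=np.array(c["hand_eye"]); T=R.from_euler("xyz",o["orientation"],degrees=True).as_matrix()
        W=(P@H[:3,:3].T+H[:3,3])@T.T+o["tool_pos"]
    W[d==0]=np.nan
    if save: cv2.imwrite(save,im[...,::-1])
    return im,d,W
E
python3 - <<'E'
from h import *
print(ctrl.get_obs())
for n in("top","scene","wrist"):
    im,d,W=cloud(n,f"pics/{n}0.png"); np.savez(f"{n}0.npz",im=im,W=W); print({k:v for k,v in ctrl.calibration(n).items()})
a=[cv2.imread(f"pics/{n}0.png") for n in("top","scene")]
E
```

```text
pics
{'clock': 0.0, 'joint_pos': array([ 8.79542759e+01,  2.05903692e+01,  6.35057791e-01, -1.91122629e-02,
       -7.01357091e+01, -1.65080546e+01]), 'qvel': array([-0.00660902, -0.03711671,  0.00953001, -0.12971511, -0.03974786,
       -0.06621546]), 'tau': array([-3.04603818e-04, -5.82714272e+01,  2.93052453e+01,  6.99722573e+00,
        6.85457155e-03, -1.72159080e-04]), 'tool_pos': array([0.21464506, 0.63946129, 0.22564764]), 'orientation': array([ 1.79907626e+02, -8.63954870e-03, -1.85602802e+01]), 'force': array([-0.82875981, -0.19846436,  0.03960618]), 'moment': array([0.00057015, 0.00332415, 0.02286332]), 'gripper_force': 0.0, 'opening': 0.08763662985967552}
{'vertical_fov': 47.83145376852302, 'cx': 286.5686133132886, 'cy': 215.66017613347262, 'rvec': array([ 2.20149195, -2.14608966,  0.14834405]), 'tvec': array([-0.04072445,  0.64601123,  1.35550025])}
{'vertical_fov': 45.922164353572974, 'cx': 284.1490071838773, 'cy': 213.31600165527007, 'rvec': array([ 0.65119545,  2.52578939, -1.27044882]), 'tvec': array([ 0.52971567, -0.07090182,  1.8594348 ])}
{'vertical_fov': 71.10316249719878, 'cx': 276.8900359922037, 'cy': 209.29394941075935, 'hand_eye': array([[ 1.54028885e-03, -9.53474697e-01, -3.01469118e-01,
         8.13256817e-02],
       [ 9.99998810e-01,  1.44306748e-03,  5.45192450e-04,
         1.39616897e-03],
       [-8.47869262e-05, -3.01469599e-01,  9.53475786e-01,
        -1.58539754e-01],
       [ 0.00000000e+00,  0.00000000e+00,  0.00000000e+00,
         1.00000000e+00]])}
```

View pics/top0.png

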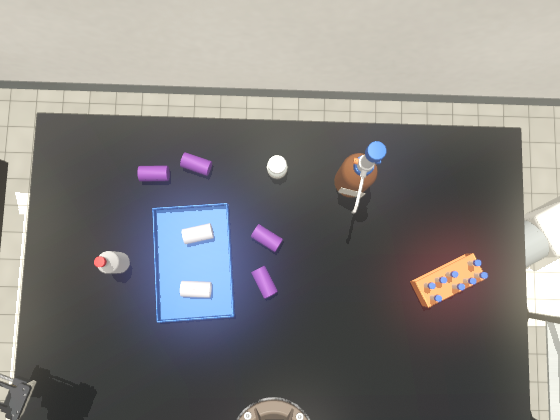

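View pics/scene0.png

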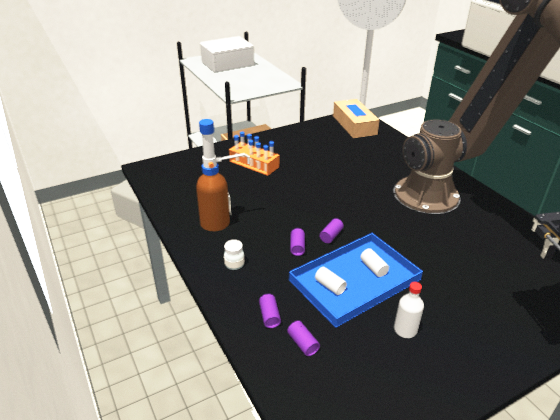

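The top view shows white vessels at (197,234) and (195,290) in the tray. The dispenser is at (357,177), with its spout running down-image to about (356,210). The wash bottle is at (112,262), the jar at (277,167) and the rack at (450,280).

```bash
python3 - <<'E'
from h import *
for n in("top","scene"):
    z=np.load(n+"0.npz"); im=z["im"].astype(int); W=z["W"]
    X=W[...,0];Y=W[...,1];Z=W[...,2]
    blue=(im[...,2]>140)&(im[...,0]<60)&(X>.2)&(X<.9)&(Y>-.0)&(Y<.5)&(Z<.06)
    tw=W[blue]; r=cv2.minAreaRect(tw[:,:2].astype(np.float32)); print(n,"tray",r, np.median(tw[:,2]))
    c=r[0]
    m=(im.min(-1)>150)&(abs(X-c[0])<.16)&(abs(Y-c[1])<.2)&(Z>.01)&(Z<.07)
    k,l,s,_=cv2.connectedComponentsWithStats(m.astype(np.uint8))
    for i in range(1,k):
        if s[i,4]<60: continue
        p=W[l==i]; r=cv2.minAreaRect(p[:,:2].astype(np.float32)); e,v=np.linalg.eigh(np.cov(p[:,:2].T))
        print(n,"vessel",np.round(r[0],4),np.round(r[1],3),"axis",np.degrees(np.arctan2(v[1,1],v[0,1])),"ztop",np.nanpercentile(p[:,2],[5,50,97]),s[i,4])
    d=(Z>.1)&(X>.4)&(X<1)&(Y<.1)&(Y>-.35)&(Y>-0.3)
    print(n,"disp", [ (round(h,3),np.round(W[d&(abs(Z-h)<.012)].mean(0),3),np.round(W[d&(abs(Z-h)<.012)].min(0),3),np.round(W[d&(abs(Z-h)<.012)].max(0),3)) for h in(.12,.16,.2,.22,.235,.25,.3,.35) if (d&(abs(Z-h)<.012)).any()])
    # tall things
    m=(Z>.03)&(Z<.4)&(X>.2)&(X<1.1)&(abs(Y)<.6)
    k,l,s,_=cv2.connectedComponentsWithStats(m.astype(np.uint8))
    for i in range(1,k):
        if s[i,4]>60: p=W[l==i]; print(np.round(p.min(0),3),np.round(p.max(0),3),s[i,4])
E
```

```text
top tray ((0.0, 0.0), (0.0, 0.0), 0.0) nan
top vessel [ 0.096  -0.0022] [0.033 0.097] axis 90.33374784011275 ztop [0.010636   0.01357575 0.01834098] 227
top vessel [0.0773 0.0685] [0.027 0.029] axis 109.34537509963656 ztop [0.01117585 0.01522032 0.02187716] 72
top vessel [ 0.0765 -0.0728] [0.028 0.026] axis 60.59050777414518 ztop [0.01140988 0.01576875 0.02161793] 62
top disp [(0.12, array([ 0.727, -0.192,  0.119]), array([ 0.706, -0.249,  0.108]), array([ 0.778, -0.166,  0.132])), (0.16, array([ 0.747, -0.202,  0.162]), array([ 0.714, -0.266,  0.148]), array([ 0.812, -0.167,  0.172])), (0.2, array([ 0.751, -0.203,  0.194]), array([ 0.735, -0.242,  0.188]), array([ 0.783, -0.186,  0.211])), (0.22, array([ 0.746, -0.206,  0.224]), array([ 0.638, -0.241,  0.208]), array([ 0.786, -0.186,  0.232])), (0.235, array([ 0.733, -0.204,  0.236]), array([ 0.638, -0.24 ,  0.224]), array([ 0.786, -0.185,  0.247])), (0.25, array([ 0.721, -0.202,  0.251]), array([ 0.64 , -0.236,  0.238]), array([ 0.78 , -0.184,  0.262])), (0.3, array([ 0.753, -0.215,  0.3  ]), array([ 0.746, -0.243,  0.288]), array(
[... 1792 characters left out ...]
 -0.219,  0.288]), array([ 0.778, -0.195,  0.312])), (0.35, array([ 0.765, -0.201,  0.352]), array([ 0.738, -0.218,  0.339]), array([ 0.783, -0.19 ,  0.362]))]
[ 0.385 -0.599  0.03 ] [ 0.812 -0.158  0.381] 3142
[0.2   0.537 0.225] [0.237 0.6   0.338] 606
[0.405 0.004 0.03 ] [0.495 0.078 0.051] 236
[ 0.539 -0.009  0.03 ] [0.62  0.083 0.052] 241
[0.331 0.124 0.03 ] [0.678 0.374 0.041] 693
[ 0.762 -0.015  0.031] [0.821 0.043 0.082] 384
[0.405 0.188 0.03 ] [0.451 0.28  0.053] 332
[0.558 0.195 0.03 ] [0.618 0.282 0.055] 366
[0.47  0.439 0.03 ] [0.53  0.501 0.171] 950
[0.764 0.207 0.03 ] [0.827 0.299 0.05 ] 388
[0.742 0.331 0.03 ] [0.787 0.422 0.051] 462
  return _methods._mean(a, axis=axis, dtype=dtype,
  ret = ret.dtype.type(ret / rcount)
```

```bash
python3 - <<'E'
import cv2
a=cv2.imread("pics/scene0.png")[100:250,160:300]; b=cv2.imread("pics/top0.png")[125:235,320:420]
a=cv2.resize(a,(400,430),interpolation=cv2.INTER_CUBIC);b=cv2.resize(b,(390,430),interpolation=cv2.INTER_CUBIC)
cv2.imwrite("pics/disp.png",cv2.hconcat([a,b]))
E
```

```text
(no output)
```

View pics/disp.png

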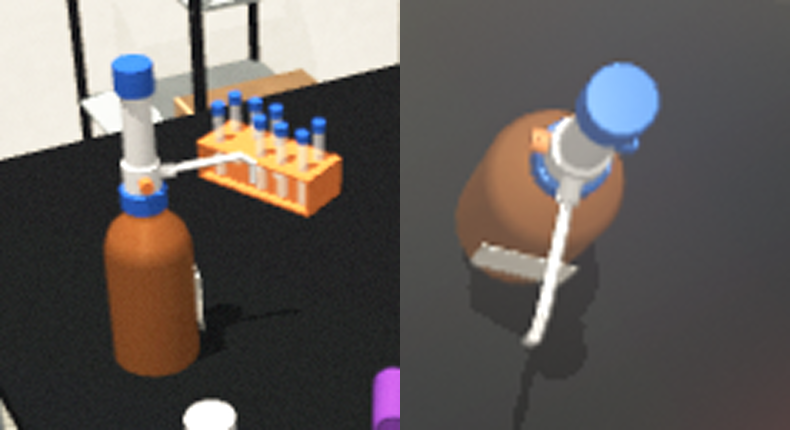

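View pics/wrist0.png

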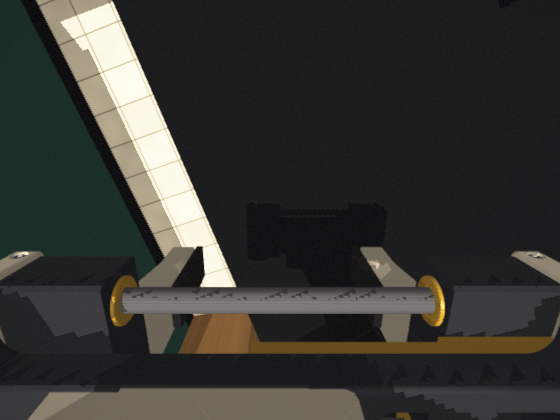

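Spout: crop left (245,158), crop right (532,340). Both vessels lie roughly along world y. Next I'll fit vessel B and the spout more closely and prepare a move helper.

```bash
cat >> h.py <<'E'
import json
def move(pos,Rt,p0=None):
    "print shift (mm, tool axes) and rotvec (5 deg units) from measured pose to target pose"
    o=ctrl.get_obs(); T=R.from_euler("xyz",o["orientation"],degrees=True)
    t=T.inv().apply(np.array(pos)-o["tool_pos"])*1000; r=(T.inv()*Rt).as_rotvec(degrees=True)/5
    print("tr",np.round(t,1),"rot",np.round(r,2), "clock",o["clock"]); return t,r
def down(yaw): return R.from_euler("xyz",[180,0,yaw],degrees=True)
def log():
    o=ctrl.get_obs(); open("log.jsonl","a").write(json.dumps([list(map(float,o["joint_pos"])),list(map(float,o["tool_pos"])),list(map(float,o["orientation"]))])+"\n")
    print("q",np.round(o["joint_pos"],1),"p",np.round(o["tool_pos"],4),"o",np.round(o["orientation"],1),"F",np.round(o["force"],1),"M",np.round(o["moment"],3),o["opening"],o["gripper_force"],o["clock"])
E
python3 - <<'E'
from h import *
for n in("top","scene"):
    c=ctrl.calibration(n); M=R.from_rotvec(c["rvec"]).as_matrix(); print(n,"cam",-M.T@c["tvec"])
    z=np.load(n+"0.npz"); W=z["W"]; X,Y,Z=W[...,0],W[...,1],W[...,2]
    for hi in((.63,.645),(.645,.66),(.66,.68),(.68,.71)):
        m=(Z>.17)&(Z<.3)&(X>hi[0])&(X<hi[1])&(Y<-.1)&(Y>-.25); p=W[m]
        print(hi,len(p),np.round(np.median(p,0),4) if len(p) else "",np.round(p[:,2].min(),3) if len(p) else "")
    for cx in((.428,.234),(.588,.237)):
        m=(Z>.034)&(Z<.06)&(abs(X-cx[0])<.06)&(abs(Y-cx[1])<.06); p=W[m]
        e,v=np.linalg.eigh(np.cov(p[:,:2].T)); a=v[:,1]*np.sign(v[1,1]); s=(p[:,:2]-p[:,:2].mean(0))@a
        print(n,"vessel",np.round(cv2.minAreaRect(p[:,:2].astype(np.float32)),3) if 0 else cv2.minAreaRect(p[:,:2].astype(np.float32)),"az",np.degrees(np.arctan2(a[1],a[0])),p[:,2].max())
        # end profile (seen from scene camera): points near +axis end
        q=W[(Z>.01)&(Z<.06)&(abs(X-cx[0])<.07)&(abs(Y-cx[1])<.07)]
log()
move([.588,.237,.2],down(-72))
E
```

```text
top cam [0.48926894 0.00597681 1.42019368]
(0.63, 0.645) 16 [ 0.6406 -0.1889  0.2394] 0.213
(0.645, 0.66) 20 [ 0.6528 -0.1922  0.2501] 0.246
(0.66, 0.68) 26 [ 0.67   -0.1951  0.2506] 0.248
(0.68, 0.71) 38 [ 0.6947 -0.201   0.2507] 0.246
top vessel ((0.4289310872554779, 0.23349404335021973), (0.08443579077720642, 0.045229531824588776), 88.92257690429688) az 89.04243904754904 0.056814827622266105
top vessel ((0.5893179178237915, 0.2358628213405609), (0.043876200914382935, 0.08549141138792038), 15.158040046691895) az 105.39191407384602 0.056143235947753584
scene cam [1.22726422 1.07581644 1.03902121]
(0.63, 0.645) 21 [ 0.6393 -0.1859  0.2347] 0.217
(0.645, 0.66) 12 [ 0.6517 -0.1892  0.2499] 0.245
(0.66, 0.68) 17 [ 0.6696 -0.1922  0.2502] 0.243
(0.68, 0.71) 25 [ 0.6968 -0.1989  0.2483] 0.241
scene vessel ((0.4295933246612549, 0.23411570489406586), (0.09160970896482468, 0.04180018603801727), 89.90223693847656) az 91.174484257105 0.053371447878322174
scene vessel ((0.5868359208106995, 0.23771606385707855), (0.04692094773054123, 0.08783750236034393), 11.824597358703613) az 104.90092242882184 0.05529101197976878
q [ 88.   20.6   0.6  -0.  -70.1 -16.5] p [0.2147 0.6396 0.2258] o [179.9  -0.  -18.6] F [-0.3  0.3 -0.8] M [ 0.001  0.042 -0.007] 0.0872064480479925 0.0 0.15
tr [482.  262.8  26.2] rot [ 1.000e-02 -1.000e-02  1.069e+01] clock 0.15
```

Request:
arm_command(steps=[{"translation":[482,263,10],"rotation":[0,0,11.3],"claw":75},{"translation":[482,263,10],"rotation":[0,0,11.3],"claw":75},{"translation":[482,263,10],"rotation":[0,0,11.3],"claw":75},{"translation":[482,263,10],"rotation":[0,0,11.3],"claw":75},{"translation":[482,263,10],"rotation":[0,0,11.3],"claw":75}])

```text
clock: 0.65
tool_pos: [0.3856, 0.4549, 0.2219]
orientation: [180.0, -0.0, -61.9]
force: [0.6, 0.2, -0.3]
opening: 0.075
gripper_force: 0.0
```

```bash
python3 - <<'E'
from h import *
log(); move([.588,.237,.2],down(-75))
E
```

```text
q [ 68.5  13.4 -10.   -0.  -66.6 -40.3] p [0.3856 0.4549 0.2219] o [180.   -0.  -61.9] F [ 0.6  0.2 -0.3] M [ 0.165 -0.201  0.002] 0.07496566840121532 0.0 0.65
tr [287.6 -75.7  21.9] rot [ 0.   -0.    2.63] clock 0.65
```

Request:
arm_command(steps=[{"translation":[288,-76,10],"rotation":[0,0,2.6],"claw":75},{"translation":[288,-76,10],"rotation":[0,0,2.6],"claw":75},{"translation":[288,-76,10],"rotation":[0,0,2.6],"claw":75},{"translation":[288,-76,10],"rotation":[0,0,2.6],"claw":75},{"translation":[288,-76,10],"rotation":[0,0,2.6],"claw":75}])

```text
clock: 1.15
tool_pos: [0.5569, 0.2729, 0.2135]
orientation: [180.0, 0.0, -74.5]
force: [0.9, 1.3, 0.5]
opening: 0.075
gripper_force: 0.0
```

Request:
arm_command(steps=[{"translation":[55,0,0],"rotation":[0,0,0],"claw":75},{"translation":[55,0,0],"rotation":[0,0,0],"claw":75},{"translation":[55,0,0],"rotation":[0,0,0],"claw":75}])

```text
clock: 1.45
tool_pos: [0.5709, 0.22, 0.2134]
orientation: [180.0, -0.0, -74.7]
force: [-0.0, 0.9, 0.0]
opening: 0.0751
gripper_force: 0.0
```

```bash
python3 - <<'E'
from h import *
log()
im,d,W=cloud("wrist","pics/w1.png"); X,Y,Z=W[...,0],W[...,1],W[...,2]
m=(Z>.03)&(Z<.065)&(im.min(-1)>60)&(abs(X-.588)<.06)&(abs(Y-.237)<.07); p=W[m]
a=cv2.minAreaRect(p[:,:2].astype(np.float32)); e,v=np.linalg.eigh(np.cov(p[:,:2].T)); a1=v[:,1]*np.sign(v[1,1])
print(len(p),a,np.degrees(np.arctan2(a1[1],a1[0])),p[:,2].max())
move([.588,.237,.2],down(-75))
E
```

```text
q [ 39.3  15.2  -8.8  -0.  -66.1 -24. ] p [0.5709 0.22   0.2134] o [180.   -0.  -74.7] F [-0.   0.9  0. ] M [ 0.11  -0.04   0.017] 0.07507456122159817 0.0 1.45
2693 ((0.5877566933631897, 0.23568540811538696), (0.04458886757493019, 0.08500804752111435), 13.714560508728027) 104.35376258639539 0.05261978051236044
tr [-10.6 -20.9  13.5] rot [0.   0.   0.08] clock 1.5
```

Request:
arm_command(steps=[{"translation":[-11,-20.4,50],"rotation":[0,0,0.2],"claw":75},{"translation":[-11,-20.4,100],"rotation":[0,0,0.2],"claw":75},{"translation":[-11,-20.4,140],"rotation":[0,0,0.2],"claw":75},{"translation":[-11,-20.4,160],"rotation":[0,0,0.2],"claw":75},{"translation":[-11,-20.4,160],"rotation":[0,0,0.2],"claw":75}])

```text
clock: 2.0
tool_pos: [0.5847, 0.2379, 0.0498]
orientation: [179.6, -0.1, -75.4]
force: [-0.6, -0.7, -0.5]
opening: 0.075
gripper_force: 0.0
```

```bash
python3 - <<'E'
from h import *
log(); move([.5878,.2359,.010],down(-75.7))
E
```

```text
q [ 39.8  25.8 -16.6  -0.  -48.  -25.2] p [0.5847 0.2379 0.0498] o [ 1.796e+02 -1.000e-01 -7.540e+01] F [-0.6 -0.7 -0.5] M [ 0.063 -0.062 -0.023] 0.07504049056139131 0.0 2.0
tr [ 2.6 -2.8 39.8] rot [ 0.07 -0.03  0.05] clock 2.0
```

Request:
arm_command(steps=[{"translation":[2,-2.5,20],"rotation":[0,0,0],"claw":75},{"translation":[2,-2.5,36],"rotation":[0,0,0],"claw":75},{"translation":[2,-2.5,39],"rotation":[0,0,0],"claw":75},{"translation":[2,-2.5,39],"rotation":[0,0,0],"claw":40},{"translation":[2,-2.5,39],"rotation":[0,0,0],"claw":40}])

```text
clock: 2.5
tool_pos: [0.591, 0.2374, 0.0163]
orientation: [-179.9, 0.0, -75.5]
force: [-0.8, 0.4, 0.0]
opening: 0.064
gripper_force: 0.0
```

Request:
arm_command(steps=[{"translation":[0,0,0],"rotation":[0,0,0],"claw":38},{"translation":[0,0,0],"rotation":[0,0,0],"claw":38},{"translation":[0,0,0],"rotation":[0,0,0],"claw":38},{"translation":[0,0,0],"rotation":[0,0,0],"claw":38},{"translation":[0,0,0],"rotation":[0,0,0],"claw":38}])

```text
clock: 3.0
tool_pos: [0.5904, 0.2365, 0.0154]
orientation: [-180.0, 0.0, -75.5]
force: [-3.2, 0.3, 5.8]
opening: 0.0457
gripper_force: 30.0
```

Request:
arm_command(steps=[{"translation":[0,0,-30],"rotation":[0,0,0],"claw":38},{"translation":[0,0,-80],"rotation":[0,0,0],"claw":38},{"translation":[0,0,-130],"rotation":[0,0,0],"claw":38},{"translation":[0,0,-180],"rotation":[0,0,0],"claw":38},{"translation":[0,0,-220],"rotation":[0,0,0],"claw":38}])

```text
clock: 3.5
tool_pos: [0.5905, 0.2363, 0.2379]
orientation: [-179.9, 0.0, -75.5]
force: [1.1, 1.1, -0.1]
opening: 0.0458
gripper_force: 30.0
```

Request:
arm_command(steps=[{"translation":[0,0,-20],"rotation":[0,0,0],"claw":38},{"translation":[0,0,-20],"rotation":[0,0,0],"claw":38},{"translation":[0,0,-20],"rotation":[0,0,0],"claw":38}])

```text
clock: 3.8
tool_pos: [0.5898, 0.2362, 0.2541]
orientation: [180.0, 0.0, -75.5]
force: [0.4, 1.0, -2.5]
opening: 0.0456
gripper_force: 30.0
```

```bash
python3 - <<'E'
from h import *
log()
for n in("scene","wrist"):
  im,d,W=cloud(n,f"pics/{n}2.png"); np.savez(n+"2.npz",im=im,W=W)
o=ctrl.get_obs(); T=R.from_euler("xyz",o["orientation"],degrees=True); 
z=np.load("scene2.npz"); L=T.inv().apply((z["W"].reshape(-1,3)-o["tool_pos"])) # tool coords
c=z["im"].reshape(-1,3)
m=(np.abs(L[:,0])<.06)&(abs(L[:,1])<.024)&(L[:,2]>-.045)&(L[:,2]<.01)&(c.min(1)>50)
p=L[m]; print(len(p)); print(np.round(np.percentile(p,[1,50,99],axis=0)*1000))
h,e=np.histogram(p[:,0],bins=np.arange(-.06,.061,.006)); print(dict(zip(np.round(e*1000).astype(int),h)))
f=p[(abs(p[:,0]+.0425)<.0) ] if 0 else p
for s in p[np.argsort(p[:,0])][::6]: print(np.round(s*1000).astype(int),end=" ")
E
```

```text
q [ 39.4  16.   -2.2  -0.  -71.8 -24.9] p [0.5898 0.2362 0.2541] o [180.    0.  -75.5] F [ 0.4  1.  -2.5] M [0.029 0.039 0.023] 0.04559461900262122 29.99947866308503 3.8
338
[[-46. -23. -38.]
 [-32.  -8. -22.]
 [ -7.  22.   7.]]
{np.int64(-60): np.int64(0), np.int64(-54): np.int64(0), np.int64(-48): np.int64(62), np.int64(-42): np.int64(63), np.int64(-36): np.int64(60), np.int64(-30): np.int64(44), np.int64(-24): np.int64(37), np.int64(-18): np.int64(39), np.int64(-12): np.int64(30), np.int64(-6): np.int64(2), np.int64(0): np.int64(0), np.int64(6): np.int64(0), np.int64(12): np.int64(0), np.int64(18): np.int64(0), np.int64(24): np.int64(0), np.int64(30): np.int64(1), np.int64(36): np.int64(0), np.int64(42): np.int64(0), np.int64(48): np.int64(0), np.int64(54): np.int64(0)}
[-47 -11   1] [-46 -19 -12] [-45 -13 -31] [-45  -5 -37] [-44 -18 -17] [-44 -20  -5] [-44  -8 -34] [-43 -11 -33] [-43   2   7] [-43 -15 -12] [-42 -16 -25] [-42  22 -12] [-41 -21 -11] [-40  21  -5] [-40 -18 -27] [-39 -19 -12] [-39 -20 -25] [-38 -19 -21] [-38  16   1] [-37 -15 -28] [-37  13   0] [-36 -19 -10] [-35  15  -2] [-35 -22 -14] [-34   4 -36] [-33   6   8] [-33 -10 -30] [-33 -19  -5] [-32  22  -6] [-31 -19 -24] [-31 -12 -29] [-30  16  -4] [-29  18   0] [-28 -16 -27] [-27   3 -36] [-27 -12 -33] [-27   4 -38] [-26 -10 -28] [-24 -12 -32] [-23   5 -36] [-22 -19  -5] [-22 -17  -1] [-20 -18 -23] [-19 -20 -18] [-19   2 -35] [-17  -1 -39] [-16 -20 -13] [-15 -16 -23] [-15 -19 -21] [-14  -4 -35] [-13   1 -35] [-11  -2 -36] [-10 -18 -15] [-10  -8 -35] [ -9  -3 -35] [ -8 -19 -17] [ -5 -10 -30]
```

```bash
python3 - <<'E'
from h import *
c=ctrl.calibration("scene"); f=210/np.tan(np.radians(c["vertical_fov"]/2)); M=R.from_rotvec(c["rvec"]).as_matrix()
p=M@np.array([.59,.236,.273])+c["tvec"]; u,v=int(p[0]/p[2]*f+c["cx"]),int(p[1]/p[2]*f+c["cy"]); print(u,v)
im=cv2.imread("pics/scene2.png"); cv2.imwrite("pics/crop2.png",cv2.resize(im[v-35:v+35,u-45:u+45],(720,560),interpolation=cv2.INTER_CUBIC))
E
```

```text
335 212
```

View pics/crop2.png

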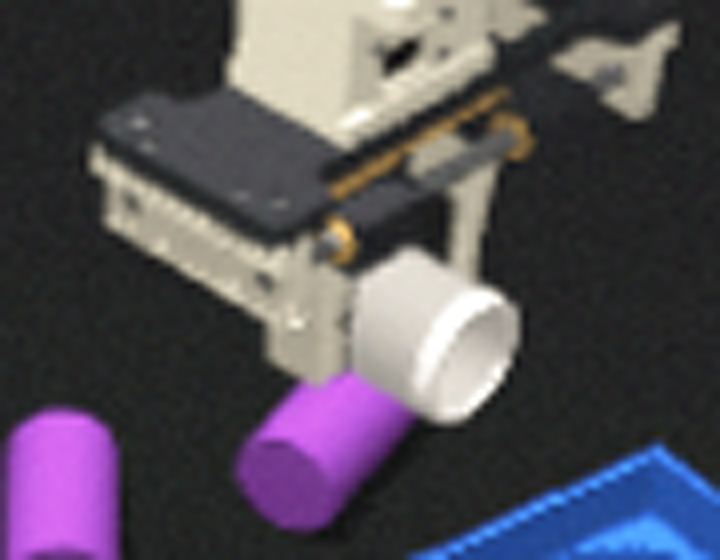

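The bore shows clearly at crop (470,355), so the tool −x end is the open one. The final pose needs tool x down and the fingers horizontal. I'll fit the arm's kinematics to choose a reachable approach azimuth.

```bash
cat > kin.py <<'E'
from h import *
from scipy.optimize import least_squares
lo=np.array([-176.03,-82.01,-58.28,-173.87,-174.79,-173.66]);hi=np.array([176.03,121.73,71.71,95.51,-.11,173.66])
E=lambda a,t:R.from_euler(a,t,degrees=True)
def fk(q,k,s4=1):
    a1,L2,L3,a3,h,d,D=k; ph=q[1]-q[2]; b=E("z",q[0])
    c,s=np.cos(np.radians(ph)),np.sin(np.radians(ph)); c2,s2=np.cos(np.radians(q[1])),np.sin(np.radians(q[1]))
    w=b.apply([a1+L2*s2+L3*c+a3*s,-d,h+L2*c2-L3*s+a3*c])
    Rw=b*E("y",ph)*E("x",s4*q[3])*E("y",-q[4])
    Rt=Rw*E("x",-q[5])*C
    return w+D*Rt.apply([0,0,1]),Rt
# constant: q=0, j5=-90 -> down, yaw=-90
C=(E("y",90)).inv()*E("xyz",[180,0,-90])
def data(): return [json.loads(l) for l in open("log.jsonl")]
def fit(free_D=False,D0=.25):
    L=data()
    def res(k):
        if not free_D: k=np.append(k,D0)
        return np.ravel([fk(q,k)[0]-np.array(p) for q,p,o in L])
    x0=[.05,.4,.4,0,.4,.19]+([D0] if free_D else [])
    r=least_squares(res,x0); return (r.x if free_D else np.append(r.x,D0)),np.abs(r.fun).max()
def ik(pos,Rt,k,q0,s4=1):
    def res(q):
        p,r=fk(q,k,s4); return np.concatenate([(p-pos)*10,(r.inv()*Rt).as_rotvec()])
    r=least_squares(res,np.clip(q0,lo+.5,hi-.5),bounds=(lo,hi)); return r.x,np.abs(r.fun).max()
def final(a): 
    a=np.radians(a); return R.from_matrix(np.array([[0,0,-1],[-np.sin(a),np.cos(a),0],[np.cos(a),np.sin(a),0]]).T)
E
python3 - <<'E'
from kin import *
for D in(.2,.3):
    k,e=fit(False,D); print(np.round(k,3),e)
    print([np.round((fk(q,k)[1].inv()*E("xyz",o)).magnitude(),4) for q,p,o in data()])
    for s4 in(1,-1):
      for a in(-90,-60,-30,0,30,60,90):
        out=[]
        for q4 in(-90,-20,-150,80):
          for q6 in(-120,0,120):
            Rt=final(a); pos=np.array([.64,-.187,.178])+Rt.apply([0,0,.015]); q,er=ik(pos,Rt,k,[0,30,0,q4,-80,q6],s4)
            if er<.01 and not any(np.abs(q-x).max()<5 for x in out): out.append(q)
        print(D,s4,a,[list(np.round(x).astype(int)) for x in out])
E
```

```text
[-0.     0.599  0.465 -0.001  0.025  0.192  0.2  ] 0.00020350088523779508
[np.float64(0.0005), np.float64(0.0), np.float64(0.0002), np.float64(0.0016), np.float64(0.0015)]
0.2 1 -90 [[np.int64(17), np.int64(32), np.int64(-19), np.int64(-77), np.int64(-101), np.int64(129)]]
0.2 1 -60 [[np.int64(18), np.int64(25), np.int64(-31), np.int64(-100), np.int64(-83), np.int64(123)]]
0.2 1 -30 [[np.int64(12), np.int64(22), np.int64(-39), np.int64(-134), np.int64(-68), np.int64(111)]]
0.2 1 0 []
0.2 1 30 []
0.2 1 60 []
0.2 1 90 [[np.int64(-15), np.int64(39), np.int64(-4), np.int64(80), np.int64(-101), np.int64(44)]]
0.2 -1 -90 [[np.int64(17), np.int64(32), np.int64(-19), np.int64(77), np.int64(-101), np.int64(129)]]
0.2 -1 -60 []
0.2 -1 -30 []
0.2 -1 0 []
0.2 -1 30 [[np.int64(-10), np.int64(26), np.int64(-30), np.int64(-135), np.int64(-65), np.int64(66)]]
0.2 -1 60 [[np.int64(-15), np.int64(32), np.int64(-17), np.int64(-101), np.int64(-80), np.int64(50)]]
0.2 -1 90 [[np.int64(-15), np.int64(39), np.int64(-4), np.int64(-80), np.int64(-101), np.int64(44)]]
[-0.     0.6    0.464 -0.001  0.123  0.19
[... 486 characters left out ...]
.int64(41), np.int64(-18), np.int64(95), np.int64(-87), np.int64(59)]]
0.3 1 90 [[np.int64(-22), np.int64(49), np.int64(2), np.int64(73), np.int64(-105), np.int64(49)]]
0.3 -1 -90 [[np.int64(26), np.int64(40), np.int64(-20), np.int64(67), np.int64(-103), np.int64(117)]]
0.3 -1 -60 [[np.int64(29), np.int64(34), np.int64(-40), np.int64(91), np.int64(-90), np.int64(107)]]
0.3 -1 -30 []
0.3 -1 0 []
0.3 -1 30 [[np.int64(-18), np.int64(34), np.int64(-38), np.int64(-131), np.int64(-78), np.int64(77)]]
0.3 -1 60 [[np.int64(-24), np.int64(41), np.int64(-18), np.int64(-95), np.int64(-87), np.int64(59)]]
0.3 -1 90 [[np.int64(-22), np.int64(49), np.int64(2), np.int64(-73), np.int64(-105), np.int64(49)]]
```

Request:
arm_command(steps=[{"translation":[43,23,-13],"rotation":[0,0,-1.7],"claw":38},{"translation":[86,47,-26],"rotation":[0,0,-3.4],"claw":38},{"translation":[128,70,-40],"rotation":[0,0,-5.1],"claw":38},{"translation":[171,94,-53],"rotation":[0,0,-6.8],"claw":38},{"translation":[213,117,-66],"rotation":[0,0,-8.5],"claw":38}])

```text
clock: 4.4
tool_pos: [0.5295, 0.0017, 0.3188]
orientation: [179.9, 0.1, -32.8]
force: [1.1, -0.7, -1.3]
opening: 0.0455
gripper_force: 30.0
```

Request:
arm_command(steps=[{"translation":[0,0,0],"rotation":[0,0,-1.7],"claw":38},{"translation":[0,0,0],"rotation":[0,0,-3.4],"claw":38},{"translation":[0,0,0],"rotation":[0,0,-5.1],"claw":38},{"translation":[0,0,0],"rotation":[0,0,-6.8],"claw":38},{"translation":[0,0,0],"rotation":[0,0,-8.5],"claw":38}])

```text
clock: 4.9
tool_pos: [0.5304, 0.0033, 0.3182]
orientation: [180.0, 0.2, 9.6]
force: [0.3, -0.2, -2.1]
opening: 0.0456
gripper_force: 30.0
```

Request:
arm_command(steps=[{"translation":[0,0,0],"rotation":[0,0,-1.7],"claw":38},{"translation":[0,0,0],"rotation":[0,0,-3.4],"claw":38},{"translation":[0,0,0],"rotation":[0,0,-5.1],"claw":38},{"translation":[0,0,0],"rotation":[0,0,-6.8],"claw":38},{"translation":[0,0,0],"rotation":[0,0,-8.3],"claw":38}])

```text
clock: 5.4
tool_pos: [0.5304, 0.0034, 0.3181]
orientation: [-179.9, 0.1, 51.2]
force: [0.7, -0.2, -1.2]
opening: 0.0456
gripper_force: 30.0
```

```bash
python3 - <<'E'
from h import *
log(); move([.53,0,.32],down(90))
E
```

```text
q [ 21.5   4.2  -8.6  -0.  -77.4 119.6] p [0.5304 0.0034 0.3181] o [-1.799e+02  1.000e-01  5.120e+01] F [ 0.7 -0.2 -1.2] M [-0.05  -0.083 -0.015] 0.0456346732022841 29.995775419520214 5.4
tr [-2.8  1.8 -1.9] rot [-0.03  0.02 -7.77] clock 5.4
```

Finish the yaw, then tilt part of the way to learn the tool length and the J4 sign.

Request:
arm_command(steps=[{"translation":[0,0,0],"rotation":[0,0,-1.7],"claw":38},{"translation":[0,0,0],"rotation":[0,0,-3.4],"claw":38},{"translation":[0,0,0],"rotation":[0,0,-5.1],"claw":38},{"translation":[0,0,0],"rotation":[0,0,-6.8],"claw":38},{"translation":[0,0,0],"rotation":[0,0,-7.8],"claw":38}])

```text
clock: 5.9
tool_pos: [0.5304, 0.0034, 0.3181]
orientation: [-179.8, 0.0, 90.1]
force: [-0.2, 1.1, -1.9]
opening: 0.046
gripper_force: 30.0
```

Request:
arm_command(steps=[{"translation":[0,0,0],"rotation":[0,-1.6,0],"claw":38},{"translation":[0,0,0],"rotation":[0,-3.2,0],"claw":38},{"translation":[0,0,0],"rotation":[0,-4.8,0],"claw":38},{"translation":[0,0,0],"rotation":[0,-6.4,0],"claw":38},{"translation":[0,0,0],"rotation":[0,-6.4,0],"claw":38}])

```text
clock: 6.4
tool_pos: [0.5301, 0.0047, 0.3161]
orientation: [-179.5, 32.5, 90.3]
force: [-0.4, -0.4, -2.7]
opening: 0.0454
gripper_force: 30.0
```

```bash
python3 - <<'E'
from kin import *
log(); o=ctrl.get_obs()
k,e=fit(True); print(np.round(k,4),e)
for s4 in(1,-1): p,r=fk(o["joint_pos"],k,s4); print(s4,p-o["tool_pos"],np.degrees((r.inv()*E("xyz",o["orientation"])).magnitude()))
T=E("xyz",o["orientation"]); print("tool z",T.apply([0,0,1]),"x",T.apply([1,0,0]))
for s4 in(1,-1):
  for a in(-90,-80,-70,-60):
    Rt=final(a)
    for nm,v in(("above",[.57,-.21,.28]),("fin",[.64,-.187,.178])):
      q,er=ik(np.array(v)+Rt.apply([0,0,.015]),Rt,k,o["joint_pos"],s4); print(s4,a,nm,np.round(q,0),round(er,4))
E
```

```text
q [ 39.1   9.6 -19.7  24.6 -83.5 133.2] p [0.5301 0.0047 0.3161] o [-179.5   32.5   90.3] F [-0.4 -0.4 -2.7] M [ 2.144 -0.109 -0.013] 0.045448748193636306 30.000395957613364 6.4
[-4.0000e-04  1.0224e+00  4.5630e-01 -2.9640e-01 -4.1050e-01  2.0490e-01
 -1.1240e-01] 0.10558993046567033
1 [-0.01277791  0.09188353 -0.10558993] 49.21817577465725
-1 [-0.07146637  0.16405597 -0.10558993] 6.847893772109717e-14
tool z [-0.00544464 -0.53772406 -0.84310331] x [-0.00406657  0.84312074 -0.53770892]
1 -90 above [-13.  11.   8. -91. -78. 174.] 0.066
1 -90 fin [ -9.  17.   5. -92. -81. 167.] 0.0
1 -80 above [-12.  11.  10. -91. -68. 174.] 0.0695
1 -80 fin [ -9.  18.   6. -94. -71. 168.] 0.0
1 -70 above [-11.  12.  11. -92. -59. 174.] 0.0678
1 -70 fin [ -8.  19.   8. -96. -62. 167.] 0.0
1 -60 above [-10.  13.  12. -93. -50. 174.] 0.061
1 -60 fin [ -7.  20.   9. -98. -53. 167.] 0.0
-1 -90 above [-13.  11.   8.  91. -78. 174.] 0.066
-1 -90 fin [ -9.  17.   5.  92. -81. 167.] 0.0
-1 -80 above [-12.  11.  10.  91. -68. 174.] 0.0695
-1 -80 fin [ -9.  18.   6.  94. -71. 168.] 0.0
-1 -70 above [-11.  12.  11.  92. -59. 174.] 0.0678
-1 -70 fin [ -8.  19.   8.  96. -62. 168.] 0.0071
-1 -60 above [-10.  13.  12.  93. -50. 174.] 0.061
-1 -60 fin [ -7.  20.   9.  96. -53. 168.] 0.0381
```

s4 = −1. Refit the model with that and redo the inverse kinematics.

```bash
sed -i 's/s4=1/s4=-1/g' kin.py; python3 - <<'E'
from kin import *
o=ctrl.get_obs()
k,e=fit(True); print(np.round(k,4),e); np.save("k.npy",k)
for a in(-100,-90,-80,-70,-60):
    Rt=final(a); q=o["joint_pos"]
    for nm,v in(("above",[.57,-.21,.28]),("low",[.57,-.21,.16]),("fin",[.64,-.187,.178])):
      q,er=ik(np.array(v)+Rt.apply([0,0,.015]),Rt,k,q); print(a,nm,np.round(q,0),round(er,4))
E
```

```text
[0.0471 0.5678 0.4174 0.0185 0.1817 0.1908 0.3535] 0.0606275594182622
-100 above [  28.   37.  -23.   55. -108.  114.] 0.0
-100 low [  28.   49.  -25.   53. -100.  103.] 0.0
-100 fin [  27.   50.  -13.   56. -106.  112.] 0.0
-90 above [  32.   34.  -32.   61. -102.  111.] 0.0
-90 low [ 32.  47. -33.  59. -95.  98.] 0.0
-90 fin [  30.   48.  -22.   61. -100.  108.] 0.0
-80 above [ 35.  31. -40.  66. -98. 107.] 0.0
-80 low [ 35.  46. -42.  65. -91.  92.] 0.0
-80 fin [ 33.  46. -31.  68. -95. 103.] 0.0
-70 above [ 37.  28. -49.  73. -94. 102.] 0.0
-70 low [ 37.  46. -51.  73. -88.  84.] 0.0
-70 fin [ 35.  44. -40.  75. -92.  96.] 0.0
-60 above [ 39.  26. -57.  81. -91.  97.] 0.0
-60 low [ 39.  47. -58.  80. -87.  75.] 0.0192
-60 fin [ 36.  43. -48.  84. -90.  89.] 0.0
```

Request:
arm_command(steps=[{"translation":[0,0,0],"rotation":[0,-1.6,0],"claw":38},{"translation":[0,0,0],"rotation":[0,-3.2,0],"claw":38},{"translation":[0,0,0],"rotation":[0,-4.2,0],"claw":38},{"translation":[0,0,0],"rotation":[0,-4.2,0],"claw":38}])

```text
clock: 6.8
tool_pos: [0.5304, 0.0037, 0.3168]
orientation: [-179.4, 53.3, 90.4]
force: [0.7, -0.5, -1.4]
opening: 0.0458
gripper_force: 30.0
```

```bash
python3 - <<'E'
import re
s=open("kin.py").read()
s=s.replace("a1,L2,L3,a3,h,d,D=k","a1,L2,L3,a3,h,d,d2,e,D=k").replace("    Rt=Rw*E","    w=w+(b*E('y',ph)*E('x',s4*q[3])).apply([0,d2,e])\n    Rt=Rw*E")
s=s.replace("x0=[.05,.4,.4,0,.4,.19]","x0=[.0,.6,.46,0,.1,.1,-.1,0]")
s=s.replace("np.ravel([fk(q,k)[0]-np.array(p) for q,p,o in L])","np.append(np.ravel([fk(q,k)[0]-np.array(p) for q,p,o in L]),1e-4*k)")
open("kin.py","w").write(s)
E
python3 - <<'E'
from kin import *
log(); o=ctrl.get_obs()
k,e=fit(True); print(np.round(k,4),e); np.save("k.npy",k)
for a in(-100,-90,-80,-70,-60):
    Rt=final(a); q=o["joint_pos"]
    for nm,v in(("above",[.57,-.21,.28]),("low",[.57,-.21,.16]),("fin",[.64,-.187,.178])):
      q,er=ik(np.array(v)+Rt.apply([0,0,.015]),Rt,k,q); print(a,nm,np.round(q,0),round(er,4))
E
```

```text
q [ 44.9  17.2 -25.   34.4 -91.2 121.9] p [0.5304 0.0037 0.3168] o [-179.4   53.3   90.4] F [ 0.7 -0.5 -1.4] M [ 3.112 -0.128 -0.066] 0.04576134102935802 29.999958554981276 6.8
[ 0.      0.6016  0.4636  0.      0.1988  0.     -0.1918  0.      0.378 ] 6.0159986597501386e-05
-100 above [ 22.  37. -38.  59. -98. 103.] 0.0
-100 low [ 22.  47. -38.  58. -93.  94.] 0.0
-100 fin [ 21.  49. -28.  59. -97. 101.] 0.0
-90 above [ 22.  33. -47.  68. -94. 100.] 0.0
-90 low [ 22.  44. -47.  68. -89.  89.] 0.0
-90 fin [ 21.  46. -38.  69. -92.  96.] 0.0
-80 above [ 20.  29. -55.  80. -91.  95.] 0.0
-80 low [ 20.  42. -56.  80. -89.  82.] 0.0
-80 fin [ 19.  43. -47.  81. -90.  90.] 0.0
-70 above [ 18.  27. -58.  87. -89.  95.] 0.0939
-70 low [ 18.  42. -58.  86. -90.  80.] 0.1079
-70 fin [ 15.  40. -55.  95. -90.  85.] 0.0
-60 above [ 17.  26. -58.  89. -87.  96.] 0.2443
-60 low [ 18.  43. -58.  87. -91.  79.] 0.2636
-60 fin [ 15.  41. -55.  96. -92.  84.] 0.1635
```

```bash
cat >> kin.py <<'E'
OFF=np.array([-.002,0,-.015])
def tgt(v,a=-85):
    Rt=final(a); return np.array(v)-Rt.apply(OFF),Rt
E
python3 - <<'E'
from kin import *
move(*tgt([.55,-.205,.28]))
E
```

```text
tr [-102.6   21.7  202.4] rot [-1.01 -7.34 -0.26] clock 6.8
```

Request:
arm_command(steps=[{"translation":[-21,4,40],"rotation":[-0.2,-1.5,-0.05],"claw":38},{"translation":[-41,9,81],"rotation":[-0.4,-2.9,-0.1],"claw":38},{"translation":[-62,13,121],"rotation":[-0.6,-4.4,-0.15],"claw":38},{"translation":[-82,17,162],"rotation":[-0.8,-5.9,-0.2],"claw":38},{"translation":[-103,22,202],"rotation":[-1.0,-7.3,-0.26],"claw":38}])

```text
clock: 7.3
tool_pos: [0.5522, -0.2212, 0.2799]
orientation: [139.3, 89.4, 54.3]
force: [2.3, -0.8, -1.1]
opening: 0.0457
gripper_force: 30.0
```

```bash
python3 - <<'E'
from kin import *
log(); move(*tgt([.55,-.205,.28]))
for n in("scene","top"):
  im,d,W=cloud(n,f"pics/{n}3.png"); np.savez(n+"3.npz",im=im,W=W)
o=ctrl.get_obs(); T=E("xyz",o["orientation"])
for n in("scene","top"):
  z=np.load(n+"3.npz"); L=T.inv().apply(z["W"].reshape(-1,3)-o["tool_pos"]); c=z["im"].reshape(-1,3)
  m=(L[:,0]<-.012)&(L[:,0]>-.06)&(abs(L[:,1])<.03)&(L[:,2]>-.045)&(L[:,2]<.02)&(c.min(1)>50); p=L[m]
  rim=p[p[:,0]<-.038]; print(n,len(p),len(rim),np.round(np.percentile(p,[1,5,50,95,99],axis=0)*1000).tolist(), np.round(cv2.minEnclosingCircle(rim[:,1:].astype(np.float32))[0],4) if len(rim)>5 else "")
c=ctrl.calibration("top"); f=210/np.tan(np.radians(c["vertical_fov"]/2)); M=R.from_rotvec(c["rvec"]).as_matrix()
v=M@np.array([.57,-.19,.3])+c["tvec"]; u,w=int(v[0]/v[2]*f+c["cx"]),int(v[1]/v[2]*f+c["cy"])
a=cv2.resize(cv2.imread("pics/top3.png")[w-50:w+50,u-50:u+50],(400,400),interpolation=2)
c=ctrl.calibration("scene"); f=210/np.tan(np.radians(c["vertical_fov"]/2)); M=R.from_rotvec(c["rvec"]).as_matrix()
v=M@np.array([.6,-.19,.28])+c["tvec"]; u,w=int(v[0]/v[2]*f+c["cx"]),int(v[1]/v[2]*f+c["cy"])
b=cv2.resize(cv2.imread("pics/scene3.png")[w-50:w+50,u-50:u+50],(400,400),interpolation=2)
cv2.imwrite("pics/crop3.png",cv2.hconcat([a,b]))
E
```

```text
q [ 22.9  29.9 -52.9  72.2 -91.8  96.4] p [ 0.5522 -0.2212  0.2799] o [139.3  89.4  54.3] F [ 2.3 -0.8 -1.1] M [3.58 0.21 0.2 ] 0.04570433223813818 29.996995559195057 7.3
tr [ 1.9 -0.8 -1.4] rot [-0.01 -0.09 -0.08] clock 7.3
scene 213 83 [[-48.0, -29.0, -44.0], [-47.0, -21.0, -43.0], [-34.0, 4.0, -30.0], [-14.0, 23.0, 1.0], [-13.0, 26.0, 4.0]] [ 0.0028 -0.019 ]
top 215 131 [[-47.0, -28.0, -39.0], [-45.0, -22.0, -33.0], [-40.0, -0.0, -11.0], [-13.0, 21.0, 9.0], [-12.0, 25.0, 11.0]] [-0.0001 -0.0101]
```

View pics/crop3.png

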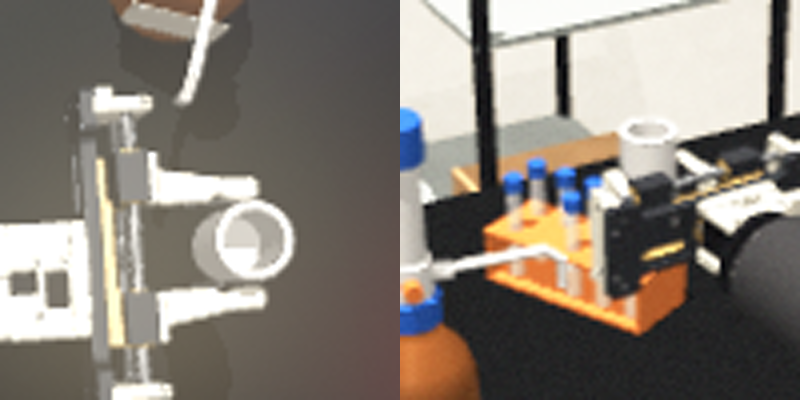

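Both views show the vessel upright with its mouth up, at (255,240) and (648,135) in the crop. The spout is at (185,100). Now lower it beside the spout.

Request:
arm_command(steps=[{"translation":[30,-1,-1.5],"rotation":[0,-0.1,-0.1],"claw":38},{"translation":[65,-1,-1.5],"rotation":[0,-0.1,-0.1],"claw":38},{"translation":[100,-1,-1.5],"rotation":[0,-0.1,-0.1],"claw":38},{"translation":[123,-1,-1.5],"rotation":[0,-0.1,-0.1],"claw":38},{"translation":[123,-1,-1.5],"rotation":[0,-0.1,-0.1],"claw":38}])

```text
clock: 7.9
tool_pos: [0.5515, -0.2183, 0.1551]
orientation: [-97.9, 89.7, 176.8]
force: [0.0, -0.5, -0.8]
opening: 0.0455
gripper_force: 30.0
```

```bash
python3 - <<'E'
from kin import *
log(); move(*tgt([.64,-.187,.158]))
E
```

```text
q [ 23.4  43.3 -53.2  71.5 -87.9  84.1] p [ 0.5515 -0.2183  0.1551] o [-97.9  89.7 176.8] F [ 0.  -0.5 -0.8] M [ 3.806  0.222 -0.019] 0.045512679510597925 30.00024890410714 7.9
tr [-1.4 90.8 -8.9] rot [-0.05 -0.01  0.06] clock 7.9
```

Request:
arm_command(steps=[{"translation":[0,25,-2.5],"rotation":[0,0,0],"claw":38},{"translation":[0,50,-5],"rotation":[0,0,0],"claw":38},{"translation":[0,75,-7],"rotation":[0,0,0],"claw":38},{"translation":[0,91,-9],"rotation":[0,0,0],"claw":38},{"translation":[0,91,-9],"rotation":[0,0,0],"claw":38}])

```text
clock: 8.4
tool_pos: [0.6434, -0.201, 0.159]
orientation: [133.2, 89.9, 48.0]
force: [-0.2, -0.3, -1.1]
opening: 0.0459
gripper_force: 30.0
```

```bash
python3 - <<'E'
from kin import *
log(); move(*tgt([.64,-.187,.181]))
for n in("scene","top"):
  im,d,W=cloud(n,f"pics/{n}4.png"); c=ctrl.calibration(n); f=210/np.tan(np.radians(c["vertical_fov"]/2)); M=R.from_rotvec(c["rvec"]).as_matrix()
  v=M@np.array([.64,-.187,.21])+c["tvec"]; u,w=int(v[0]/v[2]*f+c["cx"]),int(v[1]/v[2]*f+c["cy"])
  q=cv2.resize(im[w-35:w+35,u-35:u+35,::-1],(400,400),interpolation=2); b=q if n=="scene" else cv2.hconcat([q,b])
cv2.imwrite("pics/crop4.png",b)
E
```

```text
q [ 20.8  46.1 -41.8  74.  -90.5  91.9] p [ 0.6434 -0.201   0.159 ] o [133.2  89.9  48. ] F [-0.2 -0.3 -1.1] M [ 3.911  0.18  -0.077] 0.045938353312392426 29.99973341007717 8.4
tr [-20.   -2.1   0.8] rot [-0.04 -0.02 -0.02] clock 8.4
```

View pics/crop4.png

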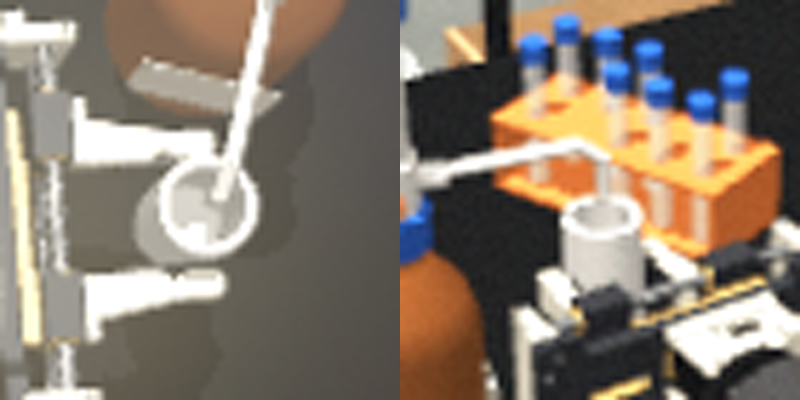

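The spout sits over the mouth in both views: tube end (222,190) against rim centre (210,205) from above, and (607,195) against (600,212) from the side. With parallax removed they line up within about 2 mm, so I'll raise it.

Request:
arm_command(steps=[{"translation":[-7,-1,0],"rotation":[0,0,0],"claw":38},{"translation":[-14,-1,0],"rotation":[0,0,0],"claw":38},{"translation":[-21,-1,0],"rotation":[0,0,0],"claw":38},{"translation":[-21,-1,0],"rotation":[0,0,0],"claw":38},{"translation":[-21,-1,0],"rotation":[0,0,0],"claw":38}])

```text
clock: 9.0
tool_pos: [0.6407, -0.2008, 0.1788]
orientation: [-76.9, 89.9, -162.0]
force: [0.2, 0.5, -2.2]
opening: 0.0457
gripper_force: 30.0
```

Request:
arm_command(steps=[{"translation":[0,0,0],"rotation":[0,0,0],"claw":38},{"translation":[0,0,0],"rotation":[0,0,0],"claw":38},{"translation":[0,0,0],"rotation":[0,0,0],"claw":38},{"translation":[0,0,0],"rotation":[0,0,0],"claw":38}])

```text
clock: 9.4
tool_pos: [0.6407, -0.2008, 0.1781]
orientation: [-73.0, 89.8, -158.2]
force: [-0.5, 0.4, -1.3]
opening: 0.0456
gripper_force: 30.0
```

```bash
python3 - <<'E'
from kin import *
log(); move(*tgt([.64,-.187,.181]))
for n in("scene","top"):
  im,d,W=cloud(n,f"pics/{n}5.png"); c=ctrl.calibration(n); f=210/np.tan(np.radians(c["vertical_fov"]/2)); M=R.from_rotvec(c["rvec"]).as_matrix()
  v=M@np.array([.64,-.187,.21])+c["tvec"]; u,w=int(v[0]/v[2]*f+c["cx"]),int(v[1]/v[2]*f+c["cy"])
  q=cv2.resize(im[w-35:w+35,u-35:u+35,::-1],(400,400),interpolation=2); b=q if n=="scene" else cv2.hconcat([q,b])
  o=ctrl.get_obs(); X,Y,Z=[W[...,i] for i in range(3)]
  m=(np.hypot(X-.64,Y+.187)<.03)&(Z>.19)&(Z<.235); print(n,m.sum(),np.percentile(Z[m],[5,50,90,99]))
cv2.imwrite("pics/crop5.png",b)
E
```

```text
q [ 20.9  44.2 -42.4  74.  -91.   93.4] p [ 0.6407 -0.2008  0.1781] o [ -73.    89.8 -158.2] F [-0.5  0.4 -1.3] M [3.873 0.194 0.045] 0.045584402423329354 29.999694273574278 9.4
tr [-0.9  0.5  1.2] rot [-0.02  0.01  0.03] clock 9.4
scene 194 [0.19232263 0.21155557 0.22155378 0.22939105]
top 178 [0.19139891 0.21811694 0.2238554  0.22730618]
```

View pics/crop5.png

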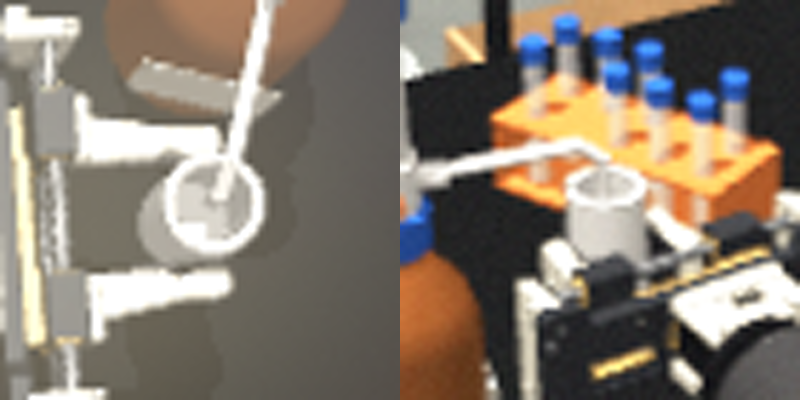

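The tube now ends inside the mouth, central in both views, and the rim is about 12 mm above the spout tip. The wrist force reading shows no contact, so I'm handing it in.

```bash
python3 -c "
from plant import ctrl
print(ctrl.close_job())"
```

```text
the job is handed in; nothing more can be done
None
```

The job is handed in. One vessel is held still, mouth up under the dispenser, with the spout tip about 12 mm inside its mouth. I told its open end from the camera views, not by feel. The other vessel stayed in the tray, and the interface gave no verdict.

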